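# Fit the crank's retaining clip on the etching press

## Task

The crank of the bench-top etching press has been slid onto its drive shaft but is not secured. Take the large R-clip off the rim of the plywood tool tray, push its straight leg from above through the cross hole in the shaft end, outside the crank's hub, until the bow springs over the shaft and the clip is fully home, and let go. Leave the tin, the brayer and the ink knife where they are.

Things in the scene. Friction and masses are not known exactly. Their poses are not given: they have to be found in the camera images.
- clip: Large R-clip, bare 6 mm spring wire, 112 mm long, 80 g: a straight leg and a springy curved arm (bow). Origin on the leg's centre line where the shaft's centre lies when home. z along the leg, tip to coil; x from leg to bow; y square to its flat. Starts upright, coil up, hung over the tray's 4 mm wall nearest the robot, leg inside, bow outside; it comes free when lifted 65 mm.
- coil (a point): Centre of the clip's coil (double-wound eye), where to grip it: 30 mm outside diameter, 12 mm wide along the clip's y. In the clip's frame at x = 12, y = 0, z = 52 mm. Axes as clip.
- tip (a point): Rounded end of the clip's straight leg, in the clip's frame at x = 0, y = 0, z = -45 mm. The leg is straight from here up to the coil. Axes as clip.
- bow (a joint): Spring of the clip's bow, hinged at the coil (rad): 0 relaxed, positive sprung away from the leg; 6 N m/rad. Bow: touches the leg at z = 19 mm, bulge of 12.5 mm inside radius round the clip's origin, pinch at x = 10, z = -12 mm, flared end at x = 18, z = -27 mm. It opens to about 0.07 to pass over the shaft (a push of 10 to 20 N along the leg) and snaps back to near 0 when home.
- press: Bench-top etching press, fixed: two green side frames 30 mm thick, 235 mm high (T-bar screws to 295 mm), steel rollers, 440 mm bed. Origin on the bench below hub; y points out along the drive shaft, away from the press. The near frame's outer face is 65 mm behind the hub's face; the rest lies behind it.
- hub (a point): Centre of the outer face of the crank's hub (44 mm diameter), on the shaft axis, 130 mm above the bench; turns with the crank. y points out along the shaft, z along the cross hole, out of its upper mouth. The 24 mm shaft stands out here; its 8 mm cross hole goes straight through.
- hole (a point): Nominal place of the cross hole's centre: 30 mm out from the hub's face on the shaft axis, axes as hub. Until clipped, the shaft can slide in the hub, and was left anywhere up to 10 mm further in or out along y; this is not measured: find the hole by feel or by eye. Sliding the shaft takes about 18 N. It ends 14 mm beyond the true hole.
- crank (a joint): Crank angle (rad): 0 = cross hole vertical; positive leans its upper end to the press's +x (away from the robot), up to 0.4 either way. Stiff (2.5 N m): it stays where it is. Flat arm slopes 25 deg down to the press's +x side at 0, 140 mm long, behind the hub's face; its wooden handle, 27 mm thick, stands out 86 mm beyond the hub's face.
- caddy: Open plywood tool tray, fixed, 130 (x) by 260 (y) by 85 mm high, walls 4 mm, holding ink tins and gouges all lower than its rim. Origin under its centre. The clip hangs over its long wall on the -x side.
- tin: Ink tin, 74 mm across and 75 mm high, loose; leave alone. Origin under its centre.
- brayer: Hand ink roller lying on the bench, loose: black rubber roller 38 mm by 100 mm and red handle, about 190 mm long, 38 mm high; leave alone. Origin on the bench near its middle, x from handle to roller.
- knife: Ink knife (spatula), 200 mm long, lying flat, loose; leave alone.
There are look-alikes about, which are no part of the job. Leave any blue or orange look-alike of the clip alone.

How it is judged:
By the outcome, as a careful person would: the job done as asked, in the order asked, and still so for the second after the job is handed in, with the robot touching nothing.
It also fails if it takes over 58 s, if anything falls off the work surface, if the arm or the gripper's body presses on something with over 40 N, if the wrist force passes 120 N, or if a joint passes its speed limit or range.

## Robot

A 6-joint arm with a two-finger parallel gripper is mounted at the origin on the work surface. World frame = base frame: x ahead of the robot, y to its left, z up, the work surface at z = 0. Lengths are in m, angles in rad, forces in N, time in s.
With the tool pointing down it reaches from about 0.275 to 0.85 m from the base axis. Payload 5.2 kg.
Tool frame: the origin (TCP) lies between the finger pads; the fingertips stand 25 mm ahead of it and the grasp point (between the pads) lies 6 mm ahead of it; z points along the fingers, y is the line along which they close (so a half turn about z gives the same grasp; the last joint's range is limited). The gripper opens to 85 mm and grips with 20 to 120 N. Pads are 22 mm wide; open, the fingers measure 114 mm over their backs; the gripper's body (76 mm by 85 mm) begins 54 mm behind the grasp point. The pads swing forward as they close: fully open they stand 13 mm farther back than shut.
Start: joints at [-1.429, 0.259, 1.535, -0, 1.348, -0.203], TCP at [0.186, -0.518, 0.256] pointing down, gripper open.
Joint ranges: [-3.14, 3.14], [-0.91, 2.08], [0.19, 2.58], [-1.22, 4.36], [0.22, 2.71], [-3.12, 3.12]. Speed limits (rad/s): [2.57, 2.57, 3.14, 3.14, 3.14, 3.14].

## Interface

Orientations are given as a rotation vector (axis times angle).
In Python, from cell import monitor, imaging, workorder gives the robot as it stands.
- The arm moves only by the tool send_rows, never from a script. Its arguments are lists of equal length, an entry for each row: "travel": the shift along the tool's x, y, z normalised to -1 to 1, where 1 is 0.3 m, a list of three; "angular": the turn, a rotation vector about the tool's x, y, z normalised to -1 to 1, where 1 is 180 degrees, a list of three; "grip": the closure in counts, from 0 (fully open) to 255 (shut). A call has 1 to 8 rows; each row is the pose to reach, as a shift and turn from the pose commanded when the call began, along the tool's axes at that moment, turning the shorter way round; what a row does not reach only later rows make up. A row lasts 1/8 s, in which the tool goes at most 62.5 mm and 10.7 degrees, less where a joint would pass 70% of its speed; a pose out of reach is approached as far as the arm can. A call with a number of a shift or a turn outside -1 to 1 is refused whole. A call with a gripper value outside its range is refused whole. The fingers move at their own pace and stop on an object; the grip force is fixed at half the most. Time passes only in rows, so rows that repeat a pose let the fingers close. It gives the time, the measured TCP pose, the force, the opening and the grip force at its end, in the units of the state.
- monitor.get_state(): the state, without advancing time (a new reading comes with each control period).
- imaging.snapshot(name): name is "side" or "top" or "wrist"; returns a dict with "image" (480x640x3 uint8, blue, green, red), "range_z" (480x640 float32, m along the optical axis (not along the pixel's ray), 0 where there is no reading), "camera_matrix" (3x3 intrinsics, pixels), "position" and "rotation" of the camera in the world; the wrist camera has in their place "tool_from_camera" (4x4, takes a point from camera to tool coordinates, whose origin is the TCP and whose axes are the flange's). Camera axes: x right, y down, z forward; pixel columns grow to the right and rows downward; lengths in m; the calibration is good to about 2 mm. The wrist camera is an equidistant fisheye: a pixel r from the principal point sees the ray r / f radians off the axis. A picture is of the moment at which its call begins: read the wrist's pose just before it.
- workorder.sign_off(): hands the job in; it is judged then, once.
The state is a dict: "clock": time; "q": joint angles; "qvel": joint speeds; "joint_torque": joint torques, N m; "ee_pos": TCP position; "tool_rot": TCP orientation; "force": force on the tool from outside, world axes, zero at the start; "wrist_torque": the same for the moment, N m; "finger_gap": opening from 0.0 (shut) to 1.0 (fully open); "gripper_force": force on a finger pad.
Only numpy, scipy, OpenCV 4.12 (cv2) and the standard library are available. Lean on these libraries where they do the work, as an engineer would, in place of code of your own. Each camera call takes 0.05 s, during which the arm holds its last target. There are 200 camera calls.

## Working session

There is one attempt and no reset: what is moved stays moved. The work goes in short steps, Python scripts to look and compute and a tool call to move; the robot and the scene stay as the last step left them, time stands still between calls to the robot, and variables do not carry over. Pictures are saved under pics/ and viewed, at most 10 in all, crops included, and the job is handed in when it is done.

Besides the shell and the picture viewer there is one more tool, called after "Request:" as name(argument=value, ...) on one line, values as JSON. send_rows: Moves the arm, as the interface text tells. Scaled input: -1 to 1 covers 0.3 m each way for a shift and 180 degrees each way for a turn. Its arguments: {"type":"object","properties":{"travel":{"type":"array","items":{"type":"array","items":{"type":"number"}}},"angular":{"type":"array","items":{"type":"array","items":{"type":"number"}}},"grip":{"type":"array","items":{"type":"number"}}},"required":["travel","angular","grip"]}

```bash
mkdir -p pics; ls; cat > h.py <<'E'
import numpy as np, cv2, json
from scipy.spatial.transform import Rotation as R
from cell import monitor, imaging, workorder
def snap(n):
    s=monitor.get_state(); d=imaging.snapshot(n)
    if n!='wrist': d['T']=(np.array(d['rotation']),np.array(d['position']))
    else:
        M=np.array(d['tool_from_camera']); Rt=R.from_rotvec(s['tool_rot']).as_matrix()
        d['T']=(Rt@M[:3,:3], Rt@M[:3,3]+np.array(s['ee_pos']))
    return d
def ray(d,u,v,fish=False):
    K=np.array(d['camera_matrix']); x=(np.asarray(u)-K[0,2])/K[0,0]; y=(np.asarray(v)-K[1,2])/K[1,1]
    if fish:
        r=np.hypot(x,y)+1e-12; return np.stack([np.sin(r)*x/r,np.sin(r)*y/r,np.cos(r)],-1)
    return np.stack([x,y,np.ones_like(x)],-1)
def pts(d,u,v,fish=False):  # depth points
    u=np.asarray(u,float);v=np.asarray(v,float)
    z=d['range_z'][v.astype(int),u.astype(int)]; r=ray(d,u,v,fish)
    Rm,p=d['T']; return (r/r[...,2:]*z[...,None])@Rm.T+p
def plane(d,u,v,axis,val,fish=False):
    Rm,p=d['T']; w=ray(d,u,v,fish)@Rm.T; t=(val-p[axis])/w[...,axis]; return p+w*t[...,None]
def proj(d,P,fish=False):
    Rm,p=d['T']; c=(np.asarray(P)-p)@Rm; K=np.array(d['camera_matrix'])
    if fish:
        r=np.hypot(c[...,0],c[...,1]); th=np.arctan2(r,c[...,2]); x=th*c[...,0]/r;y=th*c[...,1]/r
    else: x=c[...,0]/c[...,2];y=c[...,1]/c[...,2]
    return np.stack([x*K[0,0]+K[0,2],y*K[1,1]+K[1,2]],-1)
E
python3 - <<'E'
from h import *
np.set_printoptions(precision=4,suppress=True)
for n in ['side','top','wrist']:
    d=snap(n); cv2.imwrite(f'pics/{n}0.png',d['image']); print(n,d['camera_matrix'],d['T'])
print(monitor.get_state())
E
```

```text
pics
side [[533.0949   0.     327.8212]
 [  0.     533.0949 242.2371]
 [  0.       0.       1.    ]] (array([-2.3762,  0.0213,  0.0013]), array([ 0.5686, -0.4391,  0.6802]))
top [[436.7676   0.     321.2476]
 [  0.     436.7676 240.7109]
 [  0.       0.       1.    ]] (array([-2.1799,  2.1666, -0.1619]), array([0.493 , 0.122 , 0.8075]))
wrist [[371.6483   0.     320.2916]
 [  0.     371.6483 234.309 ]
 [  0.       0.       1.    ]] (array([[ 0.3381, -0.8984, -0.2803],
       [-0.9411, -0.3232, -0.0995],
       [-0.0012,  0.2974, -0.9547]]), array([ 0.258 , -0.4897,  0.3741]))
{'clock': 0.15, 'q': array([-1.4288,  0.2592,  1.5358, -0.    ,  1.348 , -0.2028]), 'qvel': array([-0.0014, -0.0023, -0.0026, -0.0007, -0.0011, -0.001 ]), 'joint_torque': array([  0.0009, -44.6385, -29.0821,  -0.0004,   0.0082,  -0.    ]), 'ee_pos': array([ 0.1859, -0.5172,  0.2557]), 'tool_rot': array([-3.0936, -0.5386, -0.0001]), 'force': array([0.3116, 0.3438, 0.2495]), 'wrist_torque': array([0.0141, 0.0059, 0.0351]), 'gripper_force': 0.0, 'finger_gap': 0.9986573169236402}
```

```bash
sed -i "s/d\['T'\]=(np.array(d\['rotation'\])/d['T']=(R.from_rotvec(d['rotation']).as_matrix()/" h.py; grep -n "rotation'" h.py
```

```text
6:    if n!='wrist': d['T']=(R.from_rotvec(d['rotation']).as_matrix(),np.array(d['position']))
```

View pics/side0.png

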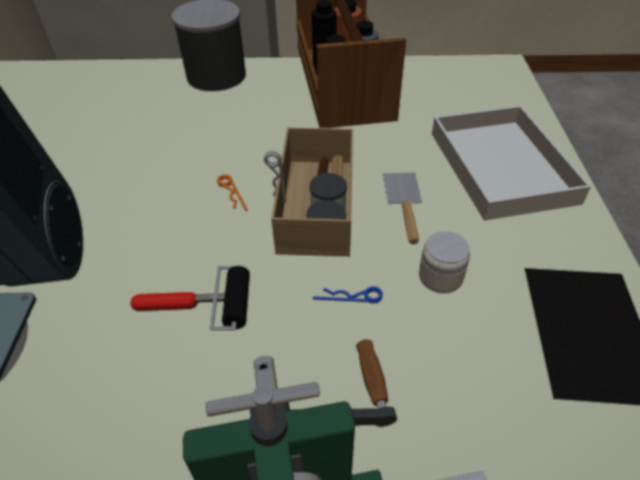

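View pics/top0.png

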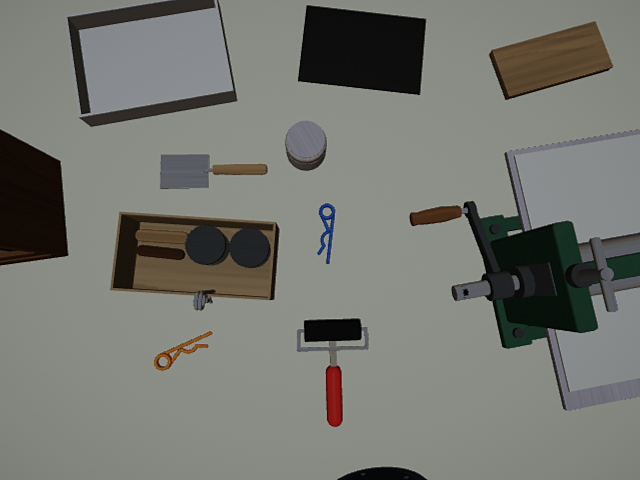

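```bash
python3 - <<'E'
from h import *
np.set_printoptions(precision=4,suppress=True)
T=snap('top');S=snap('side')
c=lambda d,u,v,w=50,h=37:cv2.resize(d['image'][v-h:v+h,u-w:u+w],(400,296),interpolation=cv2.INTER_CUBIC)
m=np.vstack([np.hstack([c(T,205,295),c(T,480,285)]),np.hstack([c(S,275,175),c(S,264,385)])])
cv2.imwrite('pics/m1.png',cv2.convertScaleAbs(m,alpha=1.5))
def pr(d,l):
    for u,v in l: print((u,v),pts(d,u,v))
print('top');pr(T,[(203,299),(200,299),(207,292),(150,293),(260,298),(120,214),(277,222),(455,292),(461,292),(470,290),(480,287),(495,285),(507,283),(565,250),(430,216),(603,274)])
print('side');pr(S,[(273,158),(275,180),(264,362),(264,367),(265,375),(300,415),(378,370)])
E
```

```text
top
(203, 299) [0.4832 0.286  0.1156]
(200, 299) [0.4836 0.2845 0.1406]
(207, 292) [0.4941 0.2849 0.0946]
(150, 293) [ 0.492   0.4102 -0.0028]
(260, 298) [0.4848 0.201  0.0836]
(120, 214) [0.6217 0.4344 0.0857]
(277, 222) [0.6245 0.1813 0.0009]
(455, 292) [ 0.4958 -0.1052  0.1327]
(461, 292) [ 0.4958 -0.1125  0.1386]
(470, 290) [ 0.4989 -0.1258  0.1405]
(480, 287) [ 0.5035 -0.1408  0.1423]
(495, 285) [ 0.5065 -0.1609  0.1499]
(507, 283) [ 0.5096 -0.1788  0.1515]
(565, 250) [ 0.552  -0.2217  0.2343]
(430, 216) [ 0.6219 -0.0802  0.0937]
(603, 274) [ 0.5173 -0.2304  0.2938]
side
(273, 158) [0.4631 0.4579 0.0021]
(275, 180) [0.4825 0.2891 0.0818]
(264, 362) [ 0.4961 -0.1121  0.1422]
(264, 367) [ 0.4953 -0.1132  0.1331]
(265, 375) [ 0.4983 -0.1287  0.1419]
(300, 415) [ 0.5441 -0.2227  0.2352]
(378, 370) [ 0.6316 -0.0974  0.095 ]
```

View pics/m1.png

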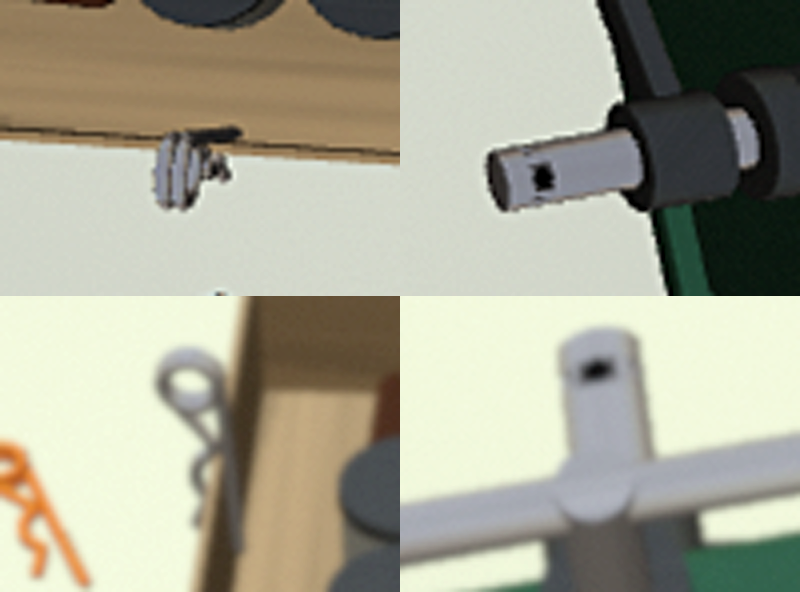

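```bash
python3 - <<'E'
from h import *
np.set_printoptions(precision=4,suppress=True)
T=snap('top');S=snap('side')
def tri(a,b):
    A=[];B=[]
    for d,(u,v) in ((T,a),(S,b)):
        w=ray(d,u,v)@d['T'][0].T; w/=np.linalg.norm(w); P=np.eye(3)-np.outer(w,w); A.append(P);B.append(P@d['T'][1])
    x=np.linalg.solve(sum(A),sum(B)); return x,[np.linalg.norm(A[i]@x-B[i]) for i in (0,1)]
hole=tri((465.75,292.25),(263.25,366.5)); print('hole',hole)
# steel mask of shaft between u 452..488
vv,uu=np.mgrid[278:305,450:490]; P=pts(T,uu.ravel(),vv.ravel()); k=(P[:,2]>.125)&(P[:,2]<.16); Q=P[k]
# centreline: midline of mask per column, edges -> ray onto plane z=.130 (silhouette ~ axis height)
m=np.zeros((480,640),bool); m[vv.ravel()[k],uu.ravel()[k]]=1
L=[];Rr=[]
for u in range(457,486):
    r=np.where(m[:,u])[0]; L.append((u,r.min()-.5));Rr.append((u,r.max()+.5))
for nm,E in(('up',L),('dn',Rr)):
    E=np.array(E);W=plane(T,E[:,0],E[:,1],2,.130); f=np.polyfit(W[:,1],W[:,0],1); print(nm,'slope dx/dy',f[0],'x at y=-.115',np.polyval(f,-.115), 'res',np.std(W[:,0]-np.polyval(f,W[:,1])))
print('tip end col', np.where(m.any(0))[0].min())
# frame front face / bed yaw from top: frame top edge points
# caddy rim edge
h=plane(T,[112,274,120,278],[289,299,213,222],2,.085); print('rim',h)
# clip blob: depth band in top, z>.1 near
vv,uu=np.mgrid[285:315,190:220]; P=pts(T,uu.ravel(),vv.ravel()); k=(P[:,2]>.1)&(P[:,2]<.16); print('coil top',P[k].mean(0),P[k].min(0),P[k].max(0),np.percentile(P[k],[10,50,90],axis=0))
vv,uu=np.mgrid[140:200,258:290]; P=pts(S,uu.ravel(),vv.ravel()); k=(P[:,2]>.095)&(P[:,2]<.16)&(abs(P[:,1]-.285)<.03); print('side',k.sum(),P[k].mean(0),P[k].min(0),P[k].max(0))
# coil centre in side crop (191,381-296)-> 
print('coil tri',tri((194,298.5),(225+189/4,138+(382-296)/4)), tri((155/4+155+ 4.5,258+165/4+1.5),(225+189/4,138+(382-296)/4)))
E
```

```text
hole (array([ 0.4956, -0.1183,  0.1428]), [np.float64(0.00015666628992045274), np.float64(0.00015666628992034372)])
up slope dx/dy -0.20961080416333408 x at y=-.115 0.5084361025954669 res 0.0007529596621320006
dn slope dx/dy -0.1836853830877573 x at y=-.115 0.4842631423972566 res 0.0004535209253530957
tip end col 452
rim [[0.4983 0.4403 0.085 ]
 [0.4833 0.178  0.085 ]
 [0.6235 0.4348 0.085 ]
 [0.6108 0.1735 0.085 ]]
coil top [0.4823 0.2876 0.1308] [0.4681 0.2824 0.103 ] [0.4973 0.295  0.1418] [[0.4715 0.2835 0.1159]
 [0.4821 0.2866 0.1353]
 [0.493  0.2925 0.139 ]]
side 276 [0.4828 0.2876 0.1225] [0.4657 0.2818 0.095 ] [0.4963 0.2958 0.1423]
coil tri (array([0.4821, 0.2986, 0.1195]), [np.float64(0.001874268787080023), np.float64(0.0018742687870799736)]) (array([0.4809, 0.2909, 0.1252]), [np.float64(0.0002561647141051671), np.float64(0.0002561647141051165)])
```

```bash
cat >> h.py <<'E'
def go(p,Rw):  # world target pose -> normalised row (p = TCP)
    s=monitor.get_state(); R0=R.from_rotvec(s['tool_rot']); 
    t=R0.inv().apply(np.array(p)-s['ee_pos'])/.3; a=(R0.inv()*Rw).as_rotvec()/np.pi
    print('travel',np.round(t,4),'angular',np.round(a,4),'dist',np.linalg.norm(t)*.3,'clock',s['clock'])
def yaw(deg,lean=0,axis=None):
    c,s=np.cos(np.radians(deg)),np.sin(np.radians(deg)); Rm=R.from_matrix(np.array([[c,s,0],[s,-c,0],[0,0,-1]]))
    return R.from_rotvec(np.array(axis)*lean)*Rm if axis is not None else Rm
E
python3 - <<'E'
from h import *
go([.36,-.26,.33],yaw(11)); go([.45,-.09,.30],yaw(11))
E
```

```text
travel [ 0.8363 -0.6118 -0.2459] angular [-0.0001 -0.      0.0486] dist 0.31948657435875344 clock 0.35
travel [ 1.3102 -1.0436 -0.1457] angular [-0.0001 -0.      0.0486] dist 0.5044082877746089 clock 0.35
```

Request:
send_rows(travel=[[0.2,-0.15,-0.246],[0.836,-0.612,-0.246],[0.836,-0.612,-0.246],[0.836,-0.612,-0.246],[0.836,-0.612,-0.246],[0.836,-0.612,-0.246],[0.836,-0.612,-0.246]], angular=[[0,0,0.0486],[0,0,0.0486],[0,0,0.0486],[0,0,0.0486],[0,0,0.0486],[0,0,0.0486],[0,0,0.0486]], grip=[0,0,0,0,0,0,0])

```text
clock: 1.23
ee_pos: [0.3606, -0.2589, 0.3305]
tool_rot: [3.126, 0.306, 0.001]
force: [0.5, 0.3, 0.5]
finger_gap: 1.003
gripper_force: 0.0
```

```bash
python3 - <<'E'
from h import *
print(monitor.get_state()['ee_pos'])
go([.45,-.09,.30],yaw(11))
E
```

```text
[ 0.36056577 -0.25889976  0.33053317]
travel [ 0.4017 -0.4945  0.1015] angular [ 0.0003 -0.0001  0.0011] dist 0.19354039769467002 clock 1.225
```

Request:
send_rows(travel=[[0.4,-0.495,0.1],[0.4,-0.495,0.1],[0.4,-0.495,0.1],[0.4,-0.495,0.1],[0.4,-0.495,0.1],[0.4,-0.495,0.1]], angular=[[0,0,0],[0,0,0],[0,0,0],[0,0,0],[0,0,0],[0,0,0]], grip=[0,0,0,0,0,0])

```text
clock: 1.98
ee_pos: [0.449, -0.0932, 0.3003]
tool_rot: [3.127, 0.298, -0.0]
force: [-0.1, 0.7, -0.7]
finger_gap: 1.001
gripper_force: 0.0
```

```bash
python3 - <<'E'
from h import *
np.set_printoptions(precision=4,suppress=True)
W=snap('wrist'); cv2.imwrite('pics/w1.png',W['image']); np.savez('w1.npz',image=W['image'],range_z=W['range_z'],camera_matrix=W['camera_matrix'],R=W['T'][0],p=W['T'][1])
print(proj(W,[[.4956,-.1183,.1428],[.49,-.085,.13]],True), monitor.get_state()['ee_pos'])
go([.47,.21,.27],yaw(-3)); go([.482,.289,.22],yaw(-3))
E
```

```text
[[366.9804 170.376 ]
 [321.8397 166.9383]] [ 0.449  -0.0932  0.3003]
travel [ 0.259  -0.9795  0.1003] angular [ 0.0002 -0.      0.0769] dist 0.30543095168940776 clock 2.025
travel [ 0.3478 -1.2307  0.2669] angular [ 0.0002 -0.      0.0769] dist 0.39193284669909073 clock 2.025
```

View pics/w1.png

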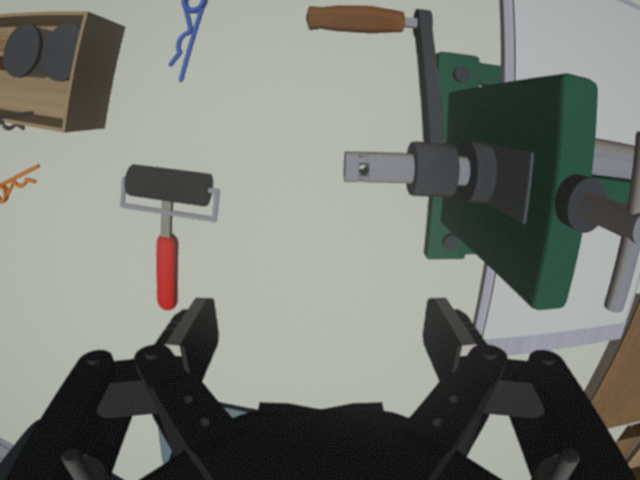

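Request:
send_rows(travel=[[0.26,-0.98,0.1],[0.26,-0.98,0.1],[0.26,-0.98,0.1],[0.26,-0.98,0.1],[0.26,-0.98,0.1],[0.26,-0.98,0.1],[0.26,-0.98,0.1],[0.26,-0.98,0.1]], angular=[[0,0,0.077],[0,0,0.077],[0,0,0.077],[0,0,0.077],[0,0,0.077],[0,0,0.077],[0,0,0.077],[0,0,0.077]], grip=[0,0,0,0,0,0,0,0])

```text
clock: 3.02
ee_pos: [0.4703, 0.2101, 0.2704]
tool_rot: [3.14, -0.083, 0.001]
force: [-0.9, -0.9, 0.1]
finger_gap: 1.002
gripper_force: 0.0
```

```bash
python3 - <<'E'
from h import *
np.set_printoptions(precision=4,suppress=True)
W=snap('wrist'); im=W['image']; print(monitor.get_state()['ee_pos'])
q=proj(W,[[.482,.289,.1255]],True)[0]; print(q); u,v=int(q[0]),int(q[1])
a,b=max(0,u-80),max(0,v-75); c1=cv2.resize(im[b:b+150,a:a+130],(520,600)); print('crop origin',a,b)
z=np.load('w1.npz'); c2=cv2.resize(z['image'][130:205,330:400],(280,300),interpolation=cv2.INTER_CUBIC)
cv2.imwrite('pics/m2.png',cv2.convertScaleAbs(np.hstack([c1,np.vstack([c2,c2*0])]),alpha=1.4))
d={k:z[k] for k in('range_z','camera_matrix')}; d['T']=(z['R'],z['p'])
g=z['image'].astype(int).sum(2); print(g[158:180,352:378:1].tolist().__len__())
h=g[160:177,356:373]; print(h)
for uu in (350,356,372,380,390,400): print(uu, g[148:190,uu].tolist())
# wrist depth points: coil & handle
P=pts(W,*[x.ravel() for x in np.meshgrid(np.arange(a,a+130),np.arange(b,b+150))],True)
k=(P[:,2]>.1)&(P[:,2]<.15)&(np.hypot(P[:,0]-.482,P[:,1]-.289)<.03); print('coil',k.sum(),np.percentile(P[k],[2,50,98],axis=0))
E
```

```text
[0.4703 0.2102 0.2704]
[217.0484 217.6327]
crop origin 137 142
22
[[411 408 412 408 399 408 411 406 398 403 404 404 401 406 406 409 415]
 [408 412 400 403 396 399 401 395 393 391 390 388 395 398 403 410 407]
 [413 410 391 374 355 353 351 353 344 356 358 360 359 379 403 413 406]
 [415 403 385 342 303 295 296 298 300 302 301 301 312 355 391 405 412]
 [411 408 381 331 310 319 327 340 325 300 274 275 292 346 390 408 417]
 [414 408 386 372 392 422 447 448 411 339 262 259 300 347 391 408 410]
 [411 408 406 422 463 503 516 494 432 339 241 241 291 352 402 405 412]
 [412 411 421 445 492 514 502 456 365 261 201 209 270 335 385 411 406]
 [410 406 391 400 424 423 412 355 267 196 169 184 237 325 388 403 408]
 [410 396 353 308 293 292 278 238 198 177 182 185 234 326 381 407 408]
 [407 394 341 260 215 193 198 184 182 190 176 181 235 323 387 403 406]
 [410 400 348 257 203 181 182 180 182 173 178 194 250 349 398 410 407]
 [413 401 353 288 234 182 177 180 187 179 184 220 290 372 399 405 409]
 [416 408 374 319 274 219 192 184 186 187 225 276 323 380 403 420 406]
 [416 406 372 331 297 253 223 202 205 22
[... 845 characters left out ...]
95, 335, 352, 375, 394, 398, 403, 410, 406, 405, 410, 411, 411, 408, 404, 409, 403, 404, 409, 405, 403, 408, 402, 417, 409, 409, 408, 398, 386, 372, 422, 499, 538, 530, 528, 529, 531, 537]
390 [532, 532, 528, 502, 418, 338, 337, 364, 385, 395, 401, 407, 404, 405, 404, 403, 404, 406, 402, 407, 405, 401, 398, 400, 406, 405, 410, 409, 408, 409, 405, 409, 383, 364, 395, 482, 528, 535, 530, 527, 529, 525]
400 [527, 530, 529, 508, 441, 355, 329, 351, 376, 388, 394, 404, 404, 400, 401, 406, 407, 406, 408, 404, 397, 403, 397, 401, 402, 397, 408, 400, 404, 411, 400, 400, 390, 370, 385, 468, 520, 531, 535, 527, 526, 529]
coil 907 [[0.4693 0.2858 0.1032]
 [0.4845 0.2897 0.1357]
 [0.4965 0.297  0.1419]]
```

View pics/m2.png

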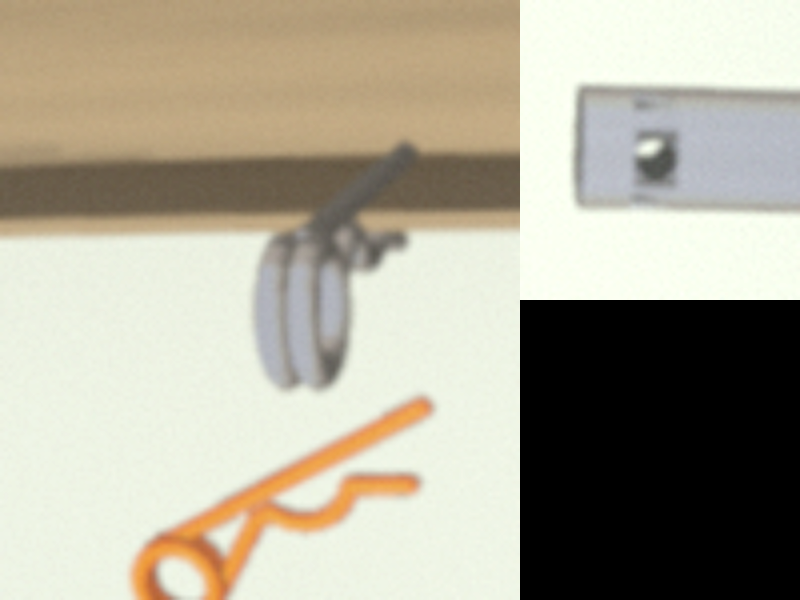

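```bash
python3 - <<'E'
from h import *
np.set_printoptions(precision=4,suppress=True)
z=np.load('w1.npz'); d={k:z[k] for k in('image','range_z','camera_matrix')}; d['T']=(z['R'],z['p'])
T=snap('top');S=snap('side')
e1=np.array([.981,.193,0]); ey=np.array([-.193,.981,0]); A=np.array([.4963,-.115,.130])
def rel(P): P=P-A; return np.stack([P@e1,P@ey,P[...,2]],-1)
ends=[]
for n,D,f,roi in(('w',d,True,(300,0,420,40)),('t',T,False,(400,195,475,235)),('s',S,False,(350,335,395,415))):
    hsv=cv2.cvtColor(D['image'],cv2.COLOR_BGR2HSV); m=cv2.inRange(hsv,(3,90,20),(20,255,255)); k=np.zeros_like(m); u0,v0,u1,v1=roi; k[v0:v1,u0:u1]=m[v0:v1,u0:u1]
    v,u=np.nonzero(k); P=rel(pts(D,u,v,f)); P=P[(P[:,2]>-.08)&(P[:,2]<.0)&(abs(P[:,0]-.125)<.03)]
    r=cv2.minAreaRect(np.stack([u,v],1).astype(np.float32)); print(n,len(u),r)
    # top ridge per y slice
    for y in np.arange(-.02,.06,.02):
        q=P[abs(P[:,1]-y)<.006]
        if len(q)>10: print('  y',y,'n',len(q),'e1 mid',(np.percentile(q[:,0],2)+np.percentile(q[:,0],98))/2,'zmax',np.percentile(q[:,2],97), 'circle fit', end=' '); M=np.c_[2*q[:,[0,2]],np.ones(len(q))]; c=np.linalg.lstsq(M,(q[:,[0,2]]**2).sum(1),rcond=None)[0]; print(c[:2],np.sqrt(max(0,c[2]+c[0]**2+c[1]**2)))
# arm: dark points between, depth
for n,D,f,roi in(('w',d,True,(412,15,440,140)),('t',T,False,(462,200,500,275))):
    u0,v0,u1,v1=roi; uu,vv=np.meshgrid(np.arange(u0,u1),np.arange(v0,v1)); P=rel(pts(D,uu.ravel(),vv.ravel(),f)); g=D['image'].max(2)[vv,uu].ravel()
    P=P[(g<95)&(P[:,0]>.03)&(P[:,0]<.11)&(P[:,2]>-.08)&(P[:,2]<.03)&(P[:,1]<-.03)]
    b=[(x,np.percentile(P[abs(P[:,0]-x)<.005,2],90),np.median(P[abs(P[:,0]-x)<.005,1])) for x in np.arange(.035,.11,.01) if (abs(P[:,0]-x)<.005).sum()>5]; b=np.array(b); print(n,len(P)); print(b)
    if len(b)>2: print('slope deg',np.degrees(np.arctan(np.polyfit(b[:,0],b[:,1],1)[0])))
H=rel(plane(d,np.array([364.2]),np.array([168.9]),2,.142,True)); print('hole w',H, 'edge',rel(plane(d,np.array([364.,364,344.5]),np.array([151.2,181.9,168]),2,.130,True)))
P=rel(pts(d,np.array([425,430,440]),np.array([172,172,172]),True)); print(P)
vv,uu=np.mgrid[163:176,380:450]; P=rel(pts(d,uu.ravel(),vv.ravel(),True)); 
print([(u,round(P[uu.ravel()==u][6,1],4),round(P[uu.ravel()==u][6,2],4)) for u in range(396,440,2)])
E
```

```text
w 2148 ((355.0, 18.5), (25.0, 96.0), 90.0)
  y -0.02 n 321 e1 mid 0.12917881607902013 zmax -0.03400208256484014 circle fit [ 0.1306 -0.0454] 0.010696091378687945
  y 0.0 n 342 e1 mid 0.1301155031231358 zmax -0.033683850573540806 circle fit [ 0.131  -0.0458] 0.011328075910643404
  y 0.02 n 313 e1 mid 0.13029741693068136 zmax -0.03453391596076563 circle fit [ 0.1311 -0.0451] 0.009916106349749772
  y 0.039999999999999994 n 198 e1 mid 0.13069387793553294 zmax -0.03526306091937595 circle fit [ 0.1312 -0.0448] 0.008712035016943403
t 667 ((435.5499572753906, 214.85000610351562), (14.566400527954102, 51.47737503051758), 81.8698959350586)
  y -0.02 n 92 e1 mid 0.13012542360161738 zmax -0.03425133573945943 circle fit [ 0.1307 -0.046 ] 0.01049639180651023
  y 0.0 n 100 e1 mid 0.13091387951323727 zmax -0.03477636397737002 circle fit [ 0.1314 -0.0466] 0.010989740673651329
  y 0.02 n 96 e1 mid 0.1312908103184058 zmax -0.035625424764919464 circle fit [ 0.1317 -0.0464] 0.009419212365395778
  y 0.039999999999999994 n 61 e1 mid 0.13161838973360138 zmax -0.037012333356520835 circle fit [ 0.1316 -0.0449
[... 1680 characters left out ...]
0.0359), np.float64(0.0141)), (412, np.float64(-0.0374), np.float64(0.0143)), (414, np.float64(-0.0391), np.float64(0.0139)), (416, np.float64(-0.0394), np.float64(0.0187)), (418, np.float64(-0.0401), np.float64(0.0218)), (420, np.float64(-0.0414), np.float64(0.0227)), (422, np.float64(-0.043), np.float64(0.0227)), (424, np.float64(-0.0446), np.float64(0.0224)), (426, np.float64(-0.0459), np.float64(0.0232)), (428, np.float64(-0.0475), np.float64(0.0232)), (430, np.float64(-0.0491), np.float64(0.0229)), (432, np.float64(-0.0512), np.float64(0.0213)), (434, np.float64(-0.0523), np.float64(0.0229)), (436, np.float64(-0.0541), np.float64(0.0221)), (438, np.float64(-0.0556), np.float64(0.0224))]
```

```bash
python3 - <<'E'
from h import *
np.set_printoptions(precision=4,suppress=True)
W=snap('wrist')
print('tip',plane(W,np.array([237.7]),np.array([179.5]),2,.0285,True), 'coil via image', plane(W,np.array([137+302/4]),np.array([142+312/4]),2,.1255,True))
print(pts(W,np.array([236]),np.array([181]),True))
go([.483,.290,.19],yaw(-3)); go([.483,.290,.1315],yaw(-3))
E
```

```text
tip [[0.4959 0.2932 0.0285]] coil via image [[0.4803 0.2934 0.1255]]
[[0.4981 0.2891 0.0535]]
travel [ 0.0291 -0.2656  0.268 ] angular [-0.     -0.0001  0.0001] dist 0.11352213832801941 clock 3.225
travel [ 0.029  -0.2656  0.463 ] angular [-0.     -0.0001  0.0001] dist 0.16035776481821032 clock 3.225
```

Request:
send_rows(travel=[[0.029,-0.269,0.2],[0.029,-0.269,0.268],[0.029,-0.269,0.268],[0.029,-0.269,0.4],[0.029,-0.269,0.463],[0.029,-0.269,0.463],[0.029,-0.269,0.463],[0.029,-0.269,0.463]], angular=[[0,0,0],[0,0,0],[0,0,0],[0,0,0],[0,0,0],[0,0,0],[0,0,0],[0,0,0]], grip=[0,0,0,0,0,60,120,180])

```text
clock: 4.22
ee_pos: [0.4835, 0.2923, 0.133]
tool_rot: [-3.14, 0.079, -0.004]
force: [-0.0, -0.5, -0.2]
finger_gap: 0.375
gripper_force: 0.0
```

Request:
send_rows(travel=[[0,0,0],[0,0,0],[0,0,0],[0,0,0],[0,0,0],[0,0,0]], angular=[[0,0,0],[0,0,0],[0,0,0],[0,0,0],[0,0,0],[0,0,0]], grip=[255,255,255,255,255,255])

```text
clock: 4.97
ee_pos: [0.483, 0.2924, 0.1317]
tool_rot: [-3.14, 0.078, -0.002]
force: [0.3, -0.8, 4.9]
finger_gap: 0.133
gripper_force: 61.0
```

Request:
send_rows(travel=[[0,0,-0.08],[0,0,-0.2],[0,0,-0.35],[0,0,-0.5],[0,0,-0.5],[0,0,-0.5]], angular=[[0,0,0],[0,0,0],[0,0,0],[0,0,0],[0,0,0],[0,0,0]], grip=[255,255,255,255,255,255])

```text
clock: 5.72
ee_pos: [0.4817, 0.2922, 0.2799]
tool_rot: [3.14, -0.078, -0.004]
force: [0.4, -0.8, -1.4]
finger_gap: 0.128
gripper_force: 60.0
```

```bash
python3 - <<'E'
from h import *
np.set_printoptions(precision=4,suppress=True)
W=snap('wrist');T=snap('top');S=snap('side'); s=monitor.get_state(); print(s['ee_pos'],s['finger_gap'])
R0=R.from_rotvec(s['tool_rot']); G=s['ee_pos']+R0.apply([0,0,.006])
tip=G+np.array([.012,0,-.097]); ps=proj(S,tip[None])[0]; pw=proj(W,tip[None],True)[0]; gs=proj(S,G[None])[0]; print(ps,gs,pw)
u,v=(gs+ps).astype(int)//2
c1=cv2.resize(S['image'][max(0,v-75):v+75,max(0,u-50):u+50],(400,600)); u2,v2=pw.astype(int)
c2=cv2.resize(W['image'][max(0,v2-75):max(0,v2-75)+150,u2-50:u2+50],(400,600)); print('orig',u-50,v-75,u2-50,v2-75)
cv2.imwrite('pics/m3.png',cv2.convertScaleAbs(np.hstack([c1,c2]),alpha=1.4))
E
```

```text
[0.4815 0.292  0.2792] 0.1315534350102224
[277.2821 133.8112] [264.3944  79.6432] [322.4258 226.7733]
orig 220 31 272 151
```

View pics/m3.png

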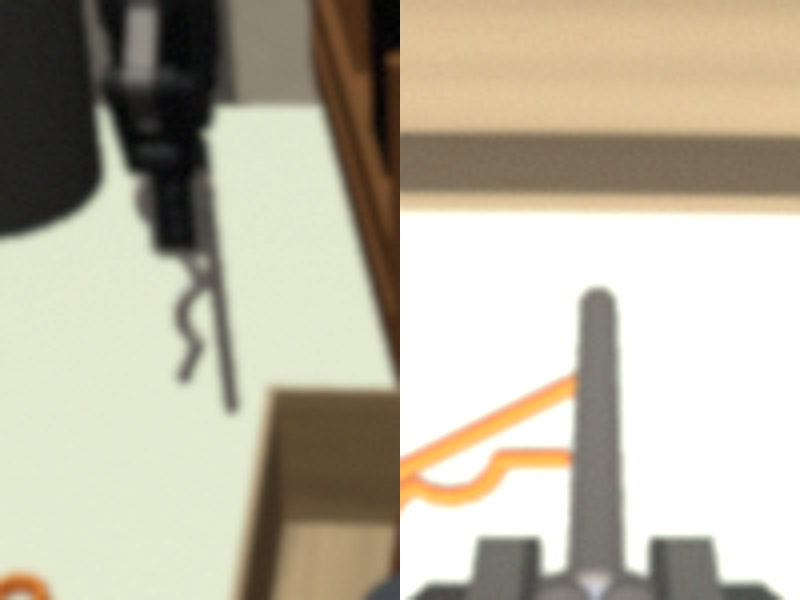

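```bash
cat >> h.py <<'E'
def tri(obs):  # [(d,u,v,fish)]
    A=[];B=[]
    for d,u,v,f in obs:
        w=ray(d,u,v,f)@d['T'][0].T; w/=np.linalg.norm(w); P=np.eye(3)-np.outer(w,w); A.append(P);B.append(P@d['T'][1])
    x=np.linalg.solve(sum(A),sum(B)); return x,[np.linalg.norm(a@x-b) for a,b in zip(A,B)]
E
python3 - <<'E'
from h import *
np.set_printoptions(precision=4,suppress=True)
W=snap('wrist');S=snap('side'); s=monitor.get_state(); Ri=R.from_rotvec(s['tool_rot']).inv()
a,r=tri([(S,278.2,133.2,False),(W,321.5,224.5,True)]); ta=Ri.apply(a-s['ee_pos']); print('tip',a,r,'tool',ta)
# leg in side: dark-grey narrow line; rows 100..130 centre
im=S['image'].astype(int).sum(2)
L=[]
for v in range(102,132,3):
    row=im[v,266:290]; bg=np.median(row); w=np.clip(bg-row-60,0,None); 
    c0=int(np.argmax(np.where(np.arange(24)>=4+ (v-100)*0.12,w,0))); sl=slice(max(0,c0-3),c0+4); u=266+np.sum(np.arange(24)[sl]*w[sl])/w[sl].sum(); L.append((u,v))
L=np.array(L); print(L.round(1).tolist())
# ray -> tool plane y=ta_y : intersect
Rm,p=S['T']; o=Ri.apply(p-s['ee_pos']); w=Ri.apply(ray(S,L[:,0],L[:,1])@Rm.T); t=(ta[1]-o[1])/w[:,1]; Q=o+w*t[:,None]; print(Q)
f=np.polyfit(Q[:,2],Q[:,0],1); print('dx/dz',f)
# wrist: leg centre col by row -> tool y/z slope using x from ta
g=W['image'].astype(int).sum(2); M=[]
for v in range(228,284,6):
    row=g[v,308:336]; k=np.where(row<260)[0]; M.append((308+k.mean(),v,len(k)))
print(np.round(M,1).tolist()); M=np.array(M)
Rm,p=W['T']; o=Ri.apply(p-s['ee_pos']); w=Ri.apply(ray(W,M[:,0],M[:,1],True)@Rm.T); t=(ta[0]-o[0])/w[:,0]; Q=o+w*t[:,None]; print(Q)
E
```

```text
tip [0.4952 0.2923 0.1771] [np.float64(8.313142639549538e-05), np.float64(8.31314263956042e-05)] tool [ 0.0135 -0.001   0.1026]
[[273.2, 102.0], [274.4, 105.0], [274.7, 108.0], [275.1, 111.0], [275.5, 114.0], [275.8, 117.0], [276.3, 120.0], [276.6, 123.0], [276.8, 126.0], [277.3, 129.0]]
[[ 0.0098 -0.001   0.045 ]
 [ 0.0112 -0.001   0.0503]
 [ 0.0113 -0.001   0.0556]
 [ 0.0115 -0.001   0.061 ]
 [ 0.0117 -0.001   0.0665]
 [ 0.0118 -0.001   0.072 ]
 [ 0.0121 -0.001   0.0775]
 [ 0.0122 -0.001   0.0831]
 [ 0.0122 -0.001   0.0888]
 [ 0.0126 -0.001   0.0945]]
dx/dz [0.0419 0.0087]
[[321.0, 228.0, 4.0], [320.3, 234.0, 3.0], [321.0, 240.0, 2.0], [323.5, 246.0, 2.0], [319.7, 252.0, 3.0], [321.2, 258.0, 4.0], [321.0, 264.0, 5.0], [320.5, 270.0, 8.0], [320.5, 276.0, 10.0], [320.9, 282.0, 10.0]]
[[ 0.0135 -0.0013  0.0952]
 [ 0.0135 -0.0017  0.0832]
 [ 0.0135 -0.0014  0.0723]
 [ 0.0135 -0.0001  0.0625]
 [ 0.0135 -0.0021  0.0535]
 [ 0.0135 -0.0013  0.0453]
 [ 0.0135 -0.0015  0.0377]
 [ 0.0135 -0.0017  0.0308]
 [ 0.0135 -0.0017  0.0243]
 [ 0.0135 -0.0016  0.0183]]
```

```bash
cat >> h.py <<'E'
E1=np.array([.981,.193,0]); EY=np.array([-.193,.981,0]); A=np.array([.4963,-.115,.130]); LEAN=-.095; PITCH=.03; TIP=np.array([.0135,-.001,.1026])
HV=E1*np.sin(LEAN)+np.array([0,0,np.cos(LEAN)])
def clip_pose(y,h,e=0,lean=LEAN): # tool pose with clip tip at shaft coordinate y, h along hole axis, e sideways
    Rw=yaw(11.13,lean+PITCH,EY); return A+EY*y+HV*h+E1*e-Rw.apply(TIP),Rw
E
python3 - <<'E'
from h import *
np.set_printoptions(precision=4,suppress=True)
p,Rw=clip_pose(-.0015,.040); print(p); go(p,Rw); m=np.array(monitor.get_state()['ee_pos']); go(m+(p-m)*.6,Rw)
E
```

```text
[ 0.4733 -0.1221  0.2713]
travel [0.0401 1.3803 0.0293] angular [ 0.0027  0.0215 -0.0776] dist 0.414342529638423 clock 5.975
travel [0.024  0.8282 0.0176] angular [ 0.0027  0.0215 -0.0776] dist 0.24860551778305381 clock 5.975
```

Request:
send_rows(travel=[[0.01,0.15,0.0],[0.024,0.828,0.0],[0.024,0.828,0.0],[0.024,0.828,0.0],[0.024,0.828,0.0],[0.024,0.828,0.0],[0.024,0.828,0.0],[0.024,0.828,0.0]], angular=[[0,0.021,-0.077],[0,0.021,-0.077],[0,0.021,-0.077],[0,0.021,-0.077],[0,0.021,-0.077],[0,0.021,-0.077],[0,0.021,-0.077],[0,0.021,-0.077]], grip=[255,255,255,255,255,255,255,255])

```text
clock: 6.98
ee_pos: [0.4773, 0.0453, 0.2811]
tool_rot: [3.124, 0.305, 0.103]
force: [0.7, -0.8, -0.3]
finger_gap: 0.131
gripper_force: 60.0
```

```bash
python3 - <<'E'
from h import *
np.set_printoptions(precision=4,suppress=True)
p,Rw=clip_pose(-.0015,.040); go(p,Rw)
E
```

```text
travel [-0.1229  0.5447  0.0287] angular [ 0.0024 -0.0001  0.0002] dist 0.16773758372524342 clock 6.975
```

Request:
send_rows(travel=[[-0.05,0.2,0.0],[-0.123,0.545,0.02],[-0.123,0.545,0.029],[-0.123,0.545,0.029],[-0.123,0.545,0.029],[-0.123,0.545,0.029],[-0.123,0.545,0.029]], angular=[[0.002,0,0],[0.002,0,0],[0.002,0,0],[0.002,0,0],[0.002,0,0],[0.002,0,0],[0.002,0,0]], grip=[255,255,255,255,255,255,255])

```text
clock: 7.85
ee_pos: [0.4731, -0.1225, 0.2717]
tool_rot: [-3.121, -0.304, -0.103]
force: [0.3, 0.0, -1.8]
finger_gap: 0.134
gripper_force: 59.9
```

```bash
python3 - <<'E'
from h import *
np.set_printoptions(precision=4,suppress=True)
W=snap('wrist');T=snap('top');S=snap('side'); s=monitor.get_state(); R0=R.from_rotvec(s['tool_rot']); tip=s['ee_pos']+R0.apply(TIP); C=A+EY*-.0015; mouth=C+HV*.012
print(s['ee_pos'],tip)
out=[]
for n,d,f in(('w',W,True),('s',S,False)):
    a=proj(d,np.array([tip,mouth]),f); u,v=a.mean(0).astype(int); u0,v0=u-33,v-50; print(n,a,(u0,v0))
    out.append(cv2.resize(d['image'][v0:v0+100,u0:u0+66],(396,600),interpolation=cv2.INTER_CUBIC))
cv2.imwrite('pics/m4.png',cv2.convertScaleAbs(np.hstack(out),alpha=1.4))
E
```

```text
[ 0.473  -0.123   0.2716] [ 0.4927 -0.1184  0.1701]
w [[322.3181 226.2048]
 [320.4312 213.1854]] (np.int64(288), np.int64(169))
s [[258.1413 353.6635]
 [263.1916 365.6675]] (np.int64(227), np.int64(309))
```

View pics/m4.png

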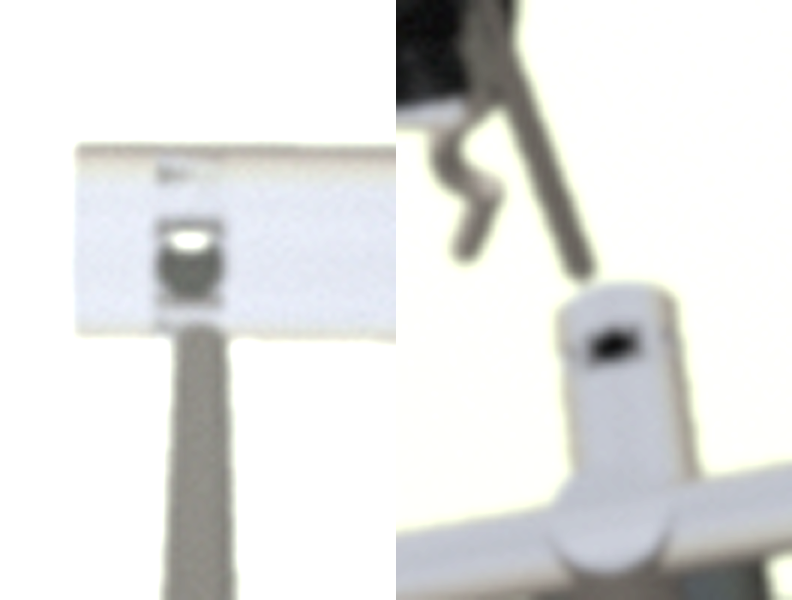

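```bash
python3 - <<'E'
from h import *
np.set_printoptions(precision=4,suppress=True)
p,Rw=clip_pose(-.0013,.016); go(p,Rw); p,Rw=clip_pose(-.0013,.0); go(p,Rw)
print(monitor.get_state()['force'])
E
```

```text
travel [ 0.0039 -0.0038  0.0809] angular [ 0.0006 -0.0002 -0.0002] dist 0.02433239023255195 clock 8.0
travel [ 0.0055 -0.0039  0.1342] angular [ 0.0006 -0.0002 -0.0002] dist 0.040320938267123456 clock 8.0
[-0.4037  0.5233 -0.3506]
```

Request:
send_rows(travel=[[0.003,-0.004,0.05],[0.004,-0.004,0.08],[0.004,-0.004,0.08],[0.004,-0.004,0.085],[0.004,-0.004,0.09],[0.004,-0.004,0.095],[0.005,-0.004,0.1],[0.005,-0.004,0.104]], angular=[[0,0,0],[0,0,0],[0,0,0],[0,0,0],[0,0,0],[0,0,0],[0,0,0],[0,0,0]], grip=[255,255,255,255,255,255,255,255])

```text
clock: 9.0
ee_pos: [0.4762, -0.1218, 0.2403]
tool_rot: [-3.121, -0.301, -0.102]
force: [0.1, 0.0, -0.6]
finger_gap: 0.135
gripper_force: 60.1
```

```bash
python3 - <<'E'
from h import *
np.set_printoptions(precision=4,suppress=True)
W=snap('wrist');S=snap('side'); s=monitor.get_state(); R0=R.from_rotvec(s['tool_rot']); tip=s['ee_pos']+R0.apply(TIP); C=A+EY*-.0013; mouth=C+HV*.012
print(tip,(tip-A)@E1,(tip-A)@EY,(tip-A)@HV,s['force'])
out=[]
for n,d,f in(('w',W,True),('s',S,False)):
    a=proj(d,np.array([mouth]),f); u,v=a.mean(0).astype(int); u0,v0=u-33,v-50; print(n,a,(u0,v0))
    out.append(cv2.resize(d['image'][v0:v0+100,u0:u0+66],(396,600),interpolation=cv2.INTER_CUBIC))
cv2.imwrite('pics/m5.png',cv2.convertScaleAbs(np.hstack(out),alpha=1.4))
E
```

```text
[ 0.4957 -0.1171  0.1387] -0.0009509225207507187 -0.0019454172361360312 0.008777671358058153 [ 0.2906 -0.4728 -1.0506]
w [[320.3396 227.3519]] (np.int64(287), np.int64(177))
s [[263.1697 365.5173]] (np.int64(230), np.int64(315))
```

View pics/m5.png

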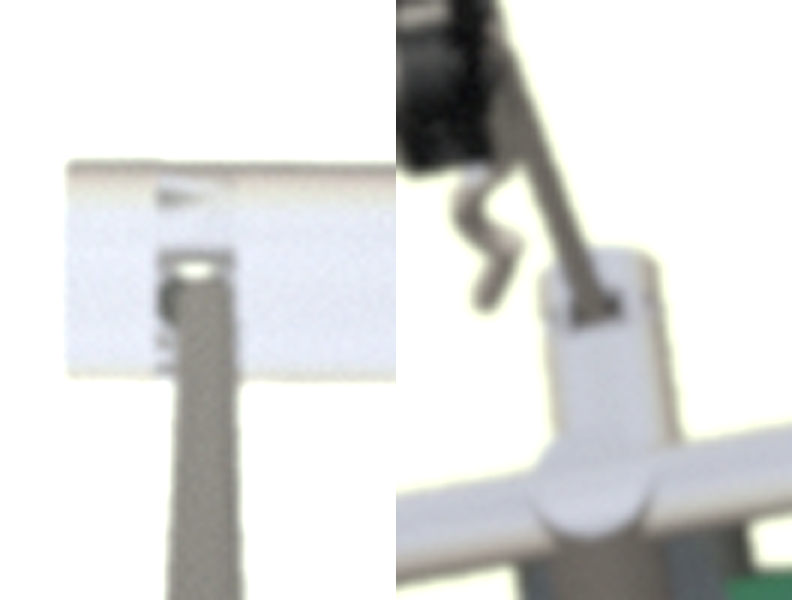

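Request:
send_rows(travel=[[0,-0.003,0.0],[0,-0.003,0.005],[0,-0.003,0.012],[0,-0.003,0.02],[0,-0.003,0.03],[0,-0.003,0.04],[0,-0.003,0.04]], angular=[[0,0,0],[0,0,0],[0,0,0],[0,0,0],[0,0,0],[0,0,0],[0,0,0]], grip=[255,255,255,255,255,255,255])

```text
clock: 9.98
ee_pos: [0.4766, -0.1208, 0.2281]
tool_rot: [-3.12, -0.301, -0.101]
force: [-0.0, 0.6, 0.2]
finger_gap: 0.13
gripper_force: 60.1
```

```bash
cat > st.py <<'E'
from h import *
np.set_printoptions(precision=4,suppress=True)
s=monitor.get_state(); R0=R.from_rotvec(s['tool_rot']); tip=s['ee_pos']+R0.apply(TIP)-A; up=R0.apply([-PITCH,0,-1])
print('tip e1,y,h',tip@E1,tip@EY,tip@HV,'F e1,y,z',s['force']@E1,s['force']@EY,s['force'][2],'M',s['wrist_torque'],'lean',np.arctan2(up@E1,up[2]),'ytilt',up@EY,'gap',s['finger_gap'])
E
python3 st.py
```

```text
tip e1,y,h -0.0003161052508076011 -0.001033385354416656 -0.003403672523798053 F e1,y,z 0.09799659691642745 0.5955194803291364 0.16233206596600736 M [ 0.0467  0.0288 -0.021 ] lean -0.0947872530033062 ytilt 0.0014193687387805722 gap 0.12969257697930062
```

Request:
send_rows(travel=[[0,0,0.015],[0.001,0,0.03],[0.001,0,0.045],[0.002,0,0.06],[0.002,0,0.07],[0.002,0,0.07]], angular=[[0,0,0],[0,0,0],[0,0,0],[0,0,0],[0,0,0],[0,0,0]], grip=[255,255,255,255,255,255])

```text
clock: 10.72
ee_pos: [0.4783, -0.1205, 0.2071]
tool_rot: [-3.12, -0.301, -0.1]
force: [-1.4, -0.8, -1.1]
finger_gap: 0.134
gripper_force: 60.0
```

```bash
python3 st.py
```

```text
tip e1,y,h 0.0013313770404144553 -0.001028579312043128 -0.02448161019607636 F e1,y,z -1.5259183020967821 -0.531123710891972 -1.1327123512509654 M [-0.1524  0.4177  0.012 ] lean -0.09417927032612591 ytilt 0.0013453242095761257 gap 0.13434643430820561
```

Request:
send_rows(travel=[[0.0,0,0.008],[0.001,0,0.016],[0.001,0,0.024],[0.001,0,0.032],[0.001,0,0.032]], angular=[[0,0,0],[0,0,0],[0,0,0],[0,0,0],[0,0,0]], grip=[255,255,255,255,255])

```text
clock: 11.35
ee_pos: [0.4792, -0.1201, 0.197]
tool_rot: [-3.12, -0.301, -0.1]
force: [-2.3, -1.0, -4.4]
finger_gap: 0.134
gripper_force: 59.6
```

```bash
python3 st.py
```

```text
tip e1,y,h 0.0022707590047124472 -0.0008383510589471367 -0.034556456633095596 F e1,y,z -2.410989768783575 -0.5478897919587915 -4.365907328677504 M [-0.1877  0.6809 -0.0464] lean -0.09407689186387534 ytilt 0.0008109902641967523 gap 0.13397040316754508
```

Request:
send_rows(travel=[[0.0,0,0.008],[0.001,0,0.016],[0.001,0,0.024],[0.001,0,0.03],[0.001,0,0.034],[0.001,0,0.034]], angular=[[0,0,0],[0,0,0],[0,0,0],[0,0,0],[0,0,0],[0,0,0]], grip=[255,255,255,255,255,255])

```text
clock: 12.1
ee_pos: [0.4811, -0.1202, 0.1879]
tool_rot: [-3.121, -0.301, -0.104]
force: [-0.8, -0.3, -3.0]
finger_gap: 0.131
gripper_force: 59.9
```

```bash
python3 st.py; python3 - <<'E'
from h import *
S=snap('side');W=snap('wrist'); c=lambda d,u,v:cv2.resize(d['image'][v-50:v+50,u-33:u+33],(396,600),interpolation=cv2.INTER_CUBIC)
u,v=proj(W,A[None],True)[0].astype(int); print(u,v)
cv2.imwrite('pics/m6.png',cv2.convertScaleAbs(np.hstack([c(S,262,345),c(W,u,v)]),alpha=1.4))
E
```

```text
tip e1,y,h 0.004406139912332066 -0.0014680384707542553 -0.04378995201325848 F e1,y,z -0.8695150948701814 -0.13413089891533736 -2.9919381246932115 M [-0.0893  0.1853 -0.0292] lean -0.09649403318694903 ytilt 0.0022350589735973155 gap 0.1313026867989843
319 252
```

View pics/m6.png

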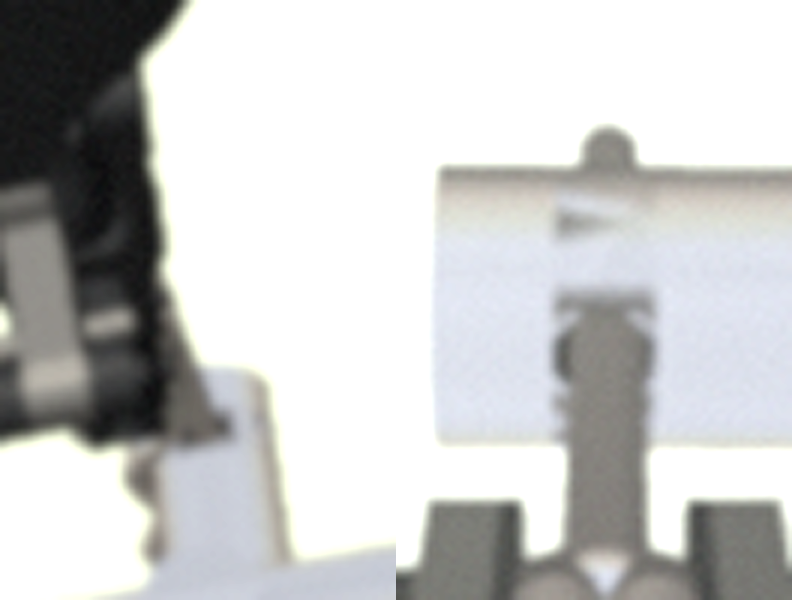

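Request:
send_rows(travel=[[0,0,0.002],[0,0,0.004],[0,0,0.006],[0,0,0.006]], angular=[[0,0,0],[0,0,0],[0,0,0],[0,0,0]], grip=[255,255,255,255])

```text
clock: 12.7
ee_pos: [0.481, -0.1203, 0.1864]
tool_rot: [-3.121, -0.301, -0.104]
force: [-1.2, 1.0, 2.0]
finger_gap: 0.132
gripper_force: 60.5
```

```bash
python3 st.py
```

```text
tip e1,y,h 0.004204238975710596 -0.0015191749716514332 -0.04525807942257507 F e1,y,z -0.9846378834106704 1.242864390290263 2.017242242845442 M [-0.0353  0.1537  0.0303] lean -0.09608787368922983 ytilt 0.002425999859747164 gap 0.13192298829963456
```

Request:
send_rows(travel=[[0,0,0],[0,0,0],[0,0,0],[0,0,0],[0,0,0],[0,0,0]], angular=[[0,0,0],[0,0,0],[0,0,0],[0,0,0],[0,0,0],[0,0,0]], grip=[200,150,100,100,100,100])

```text
clock: 13.45
ee_pos: [0.4807, -0.1202, 0.186]
tool_rot: [-3.121, -0.301, -0.102]
force: [1.1, 0.4, -0.1]
finger_gap: 0.613
gripper_force: 0.0
```

Request:
send_rows(travel=[[0,0,-0.05],[0,0,-0.15],[0,0,-0.3],[-0.1,-0.1,-0.45],[-0.2,-0.2,-0.45],[-0.2,-0.2,-0.45],[-0.2,-0.2,-0.45]], angular=[[0,0,0],[0,0,0],[0,0,0],[0,0,0],[0,0,0],[0,0,0],[0,0,0]], grip=[100,100,100,100,100,100,100])

```text
clock: 14.32
ee_pos: [0.4022, -0.0745, 0.3176]
tool_rot: [-3.122, -0.301, -0.105]
force: [-0.5, -0.1, -0.3]
finger_gap: 0.608
gripper_force: 0.0
```

```bash
python3 - <<'E'
from h import *
np.set_printoptions(precision=4,suppress=True)
S=snap('side');W=snap('wrist'); c=lambda d,u,v:cv2.resize(d['image'][v-50:v+50,u-33:u+33],(396,600),interpolation=cv2.INTER_CUBIC)
u,v=proj(W,A[None],True)[0].astype(int); print(u,v)
cv2.imwrite('pics/m7.png',cv2.convertScaleAbs(np.hstack([c(S,262,345),c(W,u,v)]),alpha=1.4))
C=A+EY*-.0015; cc=C+HV*.052-E1*.012*np.cos(.095); print('coil centre exp',proj(S,cc[None]),cc, 'tip',proj(W,(C-HV*.045)[None],True))
uu,vv=[x.ravel() for x in np.meshgrid(np.arange(235,285),np.arange(290,360))]; P=pts(S,uu,vv); k=(np.linalg.norm(P-cc,axis=1)<.03)&(P[:,2]>.155); print(k.sum(),P[k].min(0),P[k].max(0),'coil top along HV rel',np.percentile((P[k]-A)@HV,[50,97,100]))
E
```

```text
390 129
coil centre exp [[245.3458 349.1357]] [ 0.48   -0.1197  0.1818] tip [[383.3312 126.9351]]
361 [ 0.4672 -0.1284  0.1599] [ 0.4926 -0.1143  0.195 ] coil top along HV rel [0.0546 0.0655 0.0669]
```

View pics/m7.png

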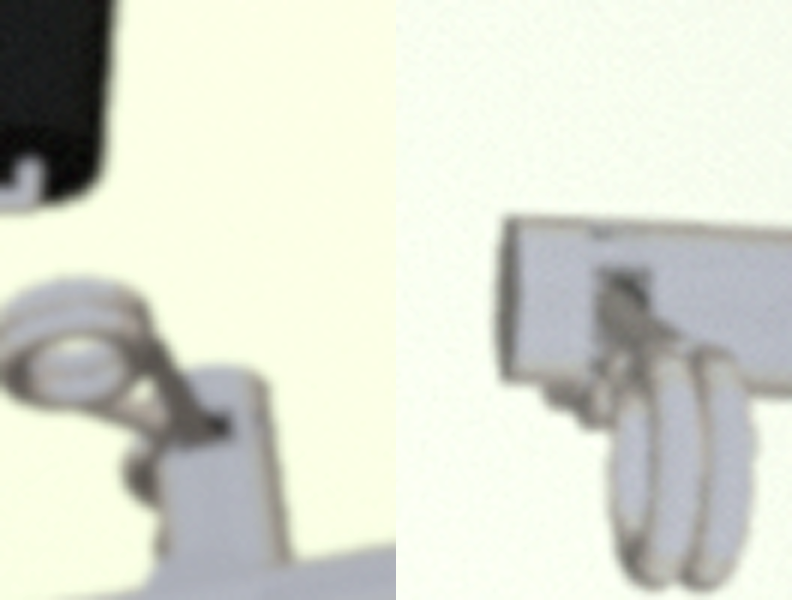

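The last picture shows the coil beside the shaft (around crop pixel 75,345 in the left half). The leg goes into the hole at (215,425) and the bow sits against the near side of the shaft. The coil's top measures 66–67 mm above the shaft axis, where 67 mm is fully home, and the gripper is clear.

```bash
python3 -c "
from cell import workorder; print(workorder.sign_off())"
```

```text
the job is handed in; nothing more can be done
None
```

The R-clip is through the crank shaft's cross hole and fully home by measurement, the gripper has let go and is clear, and the job was handed in at about 14 s of the 58 s allowed; the sign-off returned no verdict.

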